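# Load the specimen plate and light it

### The job

Change over the specimen plate for the next inspection: take the inspected mounts out of the plate and set them down flat in the white tray, then seat every fresh mount from the cork mat fully home, polished face up, in a nest of its own outline and size. Only when all that is done, turn the lamp switch clockwise past its click to on; leave the mounts in place and do not disturb the bottle, jar or tweezers.

Things in the scene. Friction and masses are not known exactly. Their poses are not given: they have to be found in the camera images.
- large_a: Specimen mount: a plain disc or block of black resin with a bit of bright steel section showing in its polished top face; 40 mm across and 18 mm high, 60 g (may vary), round. Fresh, waiting on the cork mat with 24 mm or more to its neighbours. Origin at the centre of its underside, z up out of the polished face. May be absent (None from the start).
- square_a: Specimen mount: a plain disc or block of black resin with a bit of bright steel section showing in its polished top face; 36 mm x 36 mm and 18 mm high, 60 g (may vary), square (sides along its x and y). Fresh, waiting on the cork mat with 24 mm or more to its neighbours. Origin at the centre of its underside, z up out of the polished face. May be absent (None from the start).
- small_a: Specimen mount: a plain disc or block of black resin with a bit of bright steel section showing in its polished top face; 30 mm across and 18 mm high, 35 g (may vary), round. Fresh, waiting on the cork mat with 24 mm or more to its neighbours. Origin at the centre of its underside, z up out of the polished face. May be absent (None from the start).
- large_b: Specimen mount: a plain disc or block of black resin with a bit of bright steel section showing in its polished top face; 40 mm across and 18 mm high, 60 g (may vary), round. Fresh, waiting on the cork mat with 24 mm or more to its neighbours. Origin at the centre of its underside, z up out of the polished face. May be absent (None from the start).
- small_b: Specimen mount: a plain disc or block of black resin with a bit of bright steel section showing in its polished top face; 30 mm across and 18 mm high, 35 g (may vary), round. Fresh, waiting on the cork mat with 24 mm or more to its neighbours. Origin at the centre of its underside, z up out of the polished face. May be absent (None from the start).
- square_b: Specimen mount: a plain disc or block of black resin with a bit of bright steel section showing in its polished top face; 36 mm x 36 mm and 18 mm high, 60 g (may vary), square (sides along its x and y). Fresh, waiting on the cork mat with 24 mm or more to its neighbours. Origin at the centre of its underside, z up out of the polished face. May be absent (None from the start).
- old_large: Specimen mount: a plain disc or block of black resin with a bit of bright steel section showing in its polished top face; 40 mm across and 18 mm high, 60 g (may vary), round. Already inspected, at the start seated in a nest of the specimen plate. Origin at the centre of its underside, z up out of the polished face. May be absent (None from the start).
- old_small: Specimen mount: a plain disc or block of black resin with a bit of bright steel section showing in its polished top face; 30 mm across and 18 mm high, 35 g (may vary), round. Already inspected, at the start seated in a nest of the specimen plate. Origin at the centre of its underside, z up out of the polished face. May be absent (None from the start).
- old_square: Specimen mount: a plain disc or block of black resin with a bit of bright steel section showing in its polished top face; 36 mm x 36 mm and 18 mm high, 60 g (may vary), square (sides along its x and y). Already inspected, at the start seated in a nest of the specimen plate. Origin at the centre of its underside, z up out of the polished face. May be absent (None from the start).
- plate: Specimen plate, fixed: aluminium, 136 (x) x 192 (y) mm on a dark base 156 x 212 mm; top face 24 mm above the bench. Six flat-bottomed nests 6 mm deep, two of each outline, each 2 mm wider than its mount (a seated mount stands 12 mm proud), about 65 mm apart centre to centre; square nests' sides along the plate's x and y. Origin on the bench under its centre.
- nest_large0 (a point): Centre of the floor of a nest: round, 42 mm across, for a 40 mm mount; floor 18 mm above the bench, 6 mm below the plate's top face. Axes as the plate's.
- nest_large1 (a point): Centre of the floor of a nest: round, 42 mm across, for a 40 mm mount; floor 18 mm above the bench, 6 mm below the plate's top face. Axes as the plate's.
- nest_small0 (a point): Centre of the floor of a nest: round, 32 mm across, for a 30 mm mount; floor 18 mm above the bench, 6 mm below the plate's top face. Axes as the plate's.
- nest_small1 (a point): Centre of the floor of a nest: round, 32 mm across, for a 30 mm mount; floor 18 mm above the bench, 6 mm below the plate's top face. Axes as the plate's.
- nest_square0 (a point): Centre of the floor of a nest: square, 38 x 38 mm, for a 36 mm square mount; floor 18 mm above the bench, 6 mm below the plate's top face. Axes as the plate's.
- nest_square1 (a point): Centre of the floor of a nest: square, 38 x 38 mm, for a 36 mm square mount; floor 18 mm above the bench, 6 mm below the plate's top face. Axes as the plate's.
- mat: Cork bench mat, fixed, 222 (x) x 166 (y) x 2 mm, on which the fresh mounts wait, two abreast in y (76 mm apart) and three in x (70 mm apart), in any order. Origin on the bench under its centre.
- tray: White plastic tray for inspected mounts, fixed, 190 (x) x 108 (y) x 20 mm outside, walls and floor 3 mm, open on top; room for three mounts in a row along its x. Origin on the bench under its centre.
- lamp: Grey lamp transformer, fixed, 165 mm deep (x), 124 mm wide (y). Its switch panel slopes 20 degrees down towards the robot; behind it (+x) the box is 79 mm high and carries the lamp on a jointed arm, up to 190 mm above the bench and 115 mm to the +y side. Origin on the bench under the box, panel to -x.
- lamp_switch (a joint): Angle of the lamp's rotary switch, rad: 0 = off (white pointer line away from the robot), 1.05 = on (end stops); grows as the knob turns clockwise seen from above the panel. A sprung detent holds it at either end, resisting with up to about 0.15 N m; past about 0.53 rad it snaps over to the other end, let go before that it springs back.
- switch_grip (a point): On the axis of the switch knob, in its grip, 22 mm above the panel and 9 mm below the knob's top. The grip is a bar 38 mm long (point x), 12 mm thick (point y), 25 mm high on a skirt 40 mm across, 6 mm high. Its z is the axis, out of the panel (20 degrees off vertical, leaning to the robot). Turns with the knob.
- bottle: Bystander: small glass bottle with a white cap, 28 mm across, 65 mm high. Origin under its centre.
- jar: Bystander: glass jar with an orange lid, 54 mm across, 85 mm high. Origin under its centre.
- tweezers: Bystander: steel tweezers, 130 mm long, lying on the bench beyond the tray. Origin on the bench under the middle.

How it is judged (in metres and radians):
On the way, in this order (a step that is already met when the one before it is completed fails the run):
1. with the lamp still off, all inspected mounts lie flat in the tray and all fresh mounts are seated in matching nests ((distance between large_a and nest_large0 below 0.003 m or distance between large_a and nest_large1 below 0.003 m) and angle between each of large_a, square_a, small_a, large_b, small_b, square_b's own z axis and vertical below 0.08 rad and linear speed of each of large_a, square_a, small_a, large_b, small_b, square_b, old_large, old_small, old_square below 0.02 m/s and (distance between square_a and nest_square0 below 0.003 m or distance between square_a and nest_square1 below 0.003 m) and (distance between small_a and nest_small0 below 0.003 m or distance between small_a and nest_small1 below 0.003 m) and (distance between large_b and nest_large0 below 0.003 m or distance between large_b and nest_large1 below 0.003 m) and (distance between small_b and nest_small0 below 0.003 m or distance between small_b and nest_small1 below 0.003 m) and (distance between square_b and nest_square0 below 0.003 m or distance between square_b and nest_square1 below 0.003 m) and x of old_large in the frame of tray between -0.09 and 0.09 m and y of old_large in the frame of tray between -0.05 and 0.05 m and z of each of old_large, old_small, old_square in the frame of tray below 0.006 m and angle between each of old_large, old_small, old_square's own z axis and vertical below 0.1 rad and x of old_small in the frame of tray between -0.09 and 0.09 m and y of old_small in the frame of tray between -0.05 and 0.05 m and x of old_square in the frame of tray between -0.09 and 0.09 m and y of old_square in the frame of tray between -0.05 and 0.05 m and value of joint lamp_switch below 0.4 rad), for 0.2 s.
2. the lamp switch has clicked over to on (value of joint lamp_switch above 0.9 rad), for 0.2 s.
At the end, for the whole second after the job is handed in: Every fresh mount is at rest, face up within 0.08 rad of level, its underside centre within 3 mm of the floor centre of a nest of its own outline and size; every inspected mount is at rest on the tray's floor, face up within 0.1 rad of level; the switch is on (above 0.9 rad) ((distance between large_a and nest_large0 below 0.003 m or distance between large_a and nest_large1 below 0.003 m) and angle between each of large_a, square_a, small_a, large_b, small_b, square_b's own z axis and vertical below 0.08 rad and linear speed of each of large_a, square_a, small_a, large_b, small_b, square_b, old_large, old_small, old_square below 0.02 m/s and (distance between square_a and nest_square0 below 0.003 m or distance between square_a and nest_square1 below 0.003 m) and (distance between small_a and nest_small0 below 0.003 m or distance between small_a and nest_small1 below 0.003 m) and (distance between large_b and nest_large0 below 0.003 m or distance between large_b and nest_large1 below 0.003 m) and (distance between small_b and nest_small0 below 0.003 m or distance between small_b and nest_small1 below 0.003 m) and (distance between square_b and nest_square0 below 0.003 m or distance between square_b and nest_square1 below 0.003 m) and x of old_large in the frame of tray between -0.09 and 0.09 m and y of old_large in the frame of tray between -0.05 and 0.05 m and z of each of old_large, old_small, old_square in the frame of tray below 0.006 m and angle between each of old_large, old_small, old_square's own z axis and vertical below 0.1 rad and x of old_small in the frame of tray between -0.09 and 0.09 m and y of old_small in the frame of tray between -0.05 and 0.05 m and x of old_square in the frame of tray between -0.09 and 0.09 m and y of old_square in the frame of tray between -0.05 and 0.05 m and value of joint lamp_switch above 0.9 rad); the robot touches nothing.
It fails at once if the bottle is moved more than 3 cm or upset (distance of bottle from where it was at the start of the episode above 0.03 m or angle between bottle's own z axis and vertical above 0.5 rad).
It fails at once if the jar is moved more than 3 cm or upset (distance of jar from where it was at the start of the episode above 0.03 m or angle between jar's own z axis and vertical above 0.5 rad).
It fails at once if the tweezers is moved more than 3 cm or upset (distance of tweezers from where it was at the start of the episode above 0.03 m or angle between tweezers's own z axis and vertical above 0.5 rad).
Of large_a, square_a, small_a, large_b, small_b, square_b only 4 to 6 are there at a start; the rules pass over those that are not, and their reading is None.
Of old_large, old_small, old_square only 2 to 3 are there at a start; the rules pass over those that are not, and their reading is None.
At some moment in a run one of large_a, square_a, small_a, large_b, small_b, square_b may be knocked a few centimetres aside while the robot is not near it.
Once in a run the grip may slacken for a moment while it holds something.
It also fails if it takes over 210 s, if anything falls off the work surface, if the arm or the gripper's body presses on something with over 40 N, if the wrist force passes 120 N, or if a joint passes its speed limit or range.

### The arm

A 6-joint arm with a two-finger parallel gripper is mounted at the origin on the work surface. World frame = base frame: x ahead of the robot, y to its left, z up, the work surface at z = 0. Lengths are in mm, angles in rad, forces in N, time in s.
With the tool pointing down it reaches from about 275 to 825 mm from the base axis. Payload 5.2 kg.
Tool frame: the origin (TCP) lies at the very end of the fingers, on their centre line; the grasp point (between the pads) lies 19 mm behind it; z points along the fingers, y is the line along which they close (so a half turn about z gives the same grasp; the last joint's range is limited). The gripper opens to 93 mm and grips with 3 to 60 N. Pads are 15 mm wide; open, the fingers measure 128 mm over their backs; the gripper's body (75 mm by 188 mm) begins 65 mm behind the grasp point.
Start: joints at [0.988, 0.259, 1.535, -0, 1.348, -0.203], TCP at [203.883, 510.82, 218.653] pointing down, gripper open.
Joint ranges: [-3.14, 3.14], [-0.91, 2.08], [0.19, 2.58], [-1.22, 4.36], [0.22, 2.71], [-3.12, 3.12]. Speed limits (rad/s): [2.57, 2.57, 3.14, 3.14, 3.14, 3.14].

### API

Orientations are given as [roll, pitch, yaw] about the fixed x, y, z axes, in that order (R = Rz(yaw) Ry(pitch) Rx(roll)).
In Python, from bench import robot, camrig, workorder gives the robot as it stands (robot), with the cameras (camrig) and the job (workorder). Calls block until the motion is done:
- robot.move_ptp(position, orientation): joint-space move of the TCP to a pose.
- robot.move_linear(position, ori=None, speed=150, f_stop=None): straight line of the TCP; ori=None keeps the orientation; speed is the mean speed in mm/s. With f_stop (N) it stops when the force on the tool has changed by that much, and returns True; else False.
- robot.move_j(angles): joint-space move.
- robot.move_gripper(opening): opening from 0.0 (shut) to 1.0 (fully open); the grip force is fixed at half the most; returns when the fingers have stopped.
- robot.sleep(seconds).
- robot.inverse_kinematics(position, orientation): joint angles nearest the present ones, or None.
- camrig.get_image(name): name is "scene" or "side" or "wrist"; returns a dict with "img" (480x640x3 uint8, blue, green, red), "fovy" (degrees; the focal length in pixels is half the picture's height over the tangent of half this angle, whatever the lens; pixels are square), "cx", "cy" (the principal point, pixels), "eye" and "orientation" of the camera in the world. Camera axes: x right, y down, z forward; pixel columns grow to the right and rows downward; lengths in mm; the calibration is good to about 2 mm. A picture is of the moment at which its call begins. There is no depth.
A pose or a line that the arm cannot do raises robot.MotionError and nothing moves.
- workorder.hand_in(): hands the job in; it is judged then, once.
Readings, each from a call of its own:
- robot.current_t(): time.
- robot.current_qpos(): joint angles.
- robot.current_joint_vel(): joint speeds.
- robot.current_joint_efforts(): joint torques, N m.
- robot.current_tcp_pos(): TCP position.
- robot.current_eef_rot(): TCP orientation.
- robot.current_contact_force(): force on the tool from outside, world axes, zero at the start.
- robot.current_ft_torque(): the same for the moment, N m.
- robot.current_gripper_width(): opening from 0.0 (shut) to 1.0 (fully open).
- robot.current_finger_force(): force on a finger pad.
Only numpy, scipy, OpenCV 4.12 (cv2) and the standard library are available. Lean on these libraries where they do the work, as an engineer would, in place of code of your own. Each camera call takes 0.05 s, during which the arm holds its last target. There are 200 camera calls.

## Working session

There is one attempt and no reset: what is moved stays moved. The work goes in short steps, each a Python script; the robot and the scene stay as the last script left them, time stands still between calls to the robot, and variables do not carry over. Pictures are saved under pics/ and viewed, at most 14 in all, crops included, and the job is handed in when it is done.

```bash
ls; mkdir -p pics
python3 - <<'E'
from bench import robot, camrig, workorder
import cv2
for n in ("scene","side","wrist"):
    d=camrig.get_image(n); cv2.imwrite(f"pics/{n}0.png",d["img"]); print(n,{k:v for k,v in d.items() if k!="img"})
print(robot.current_t(),robot.current_tcp_pos(),robot.current_eef_rot())
E
```

```text
bench.py
pics
scene {'fovy': 53.38778496743332, 'cx': 324.7581756293991, 'cy': 239.14316481696488, 'eye': array([1442.55687815, -393.56812983,  754.37894833]), 'orientation': array([-2.20813721, -0.00780384,  1.119447  ])}
side {'fovy': 45.81274606213938, 'cx': 318.94706020070805, 'cy': 238.32623783830724, 'eye': array([350.61752045, 796.80794979, 875.62298476]), 'orientation': array([-2.31064028e+00, -1.75877651e-03, -2.81919615e+00])}
wrist {'fovy': 62.6866271320718, 'cx': 309.0768700999975, 'cy': 242.7692419180961, 'eye': array([131.13889866, 540.58204508, 382.51994925]), 'orientation': array([2.85400526e+00, 2.67765657e-03, 1.19268083e+00])}
0.15 [203.66119401 510.47664847 218.00737743] [-3.14022631e+00 -2.79134787e-04  2.76175885e+00]
```

View pics/scene0.png

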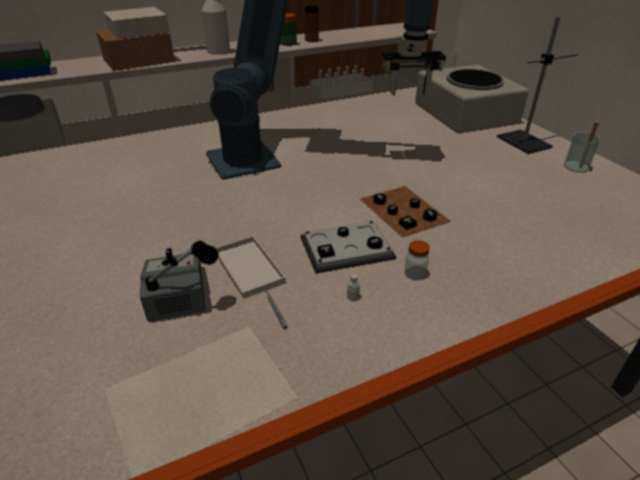

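View pics/side0.png

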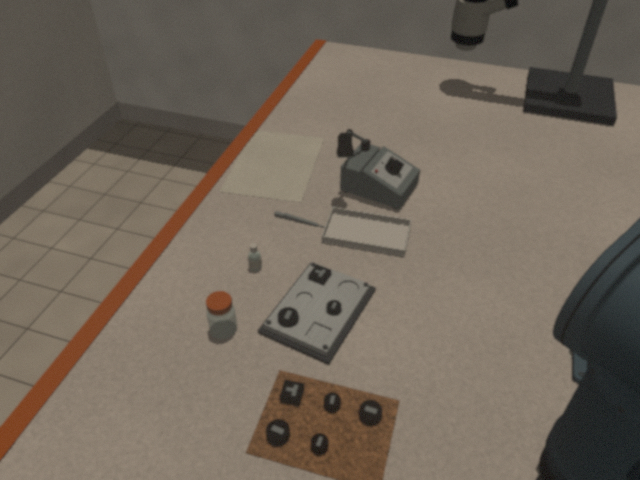

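View pics/wrist0.png

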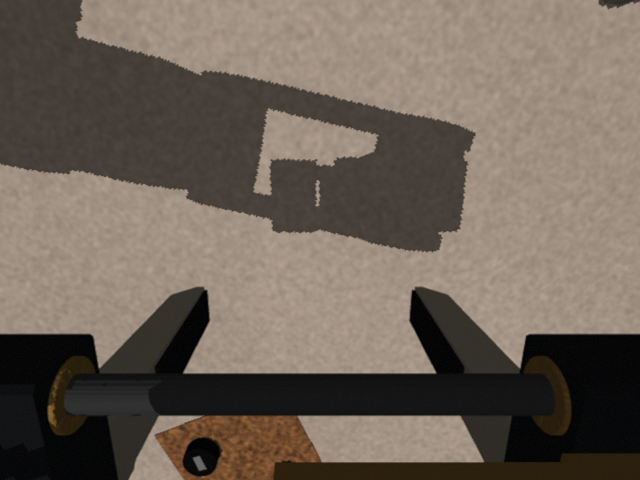

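The scene view shows the lamp (175,285), tray (250,265), plate (347,245) with three old mounts, and the mat (404,208) with five fresh ones. In the side view the mat mounts are at (291,392) square, (332,402) and (319,443) small, and (370,412) and (277,433) large. Old mounts in the plate are at (319,273) square, (334,308) small and (288,317) large. The wrist view mostly shows the gripper's shadow, with a corner of the mat at (230,440).

```bash
cat > h.py <<'E'
import numpy as np, cv2
from scipy.spatial.transform import Rotation as Ro
from bench import robot, camrig, workorder
def cam(d):
    f=240/np.tan(np.radians(d["fovy"])/2)
    return f,d["cx"],d["cy"],np.array(d["eye"]),Ro.from_euler("xyz",d["orientation"]).as_matrix()
def rays(d,px):
    f,cx,cy,e,R=cam(d); px=np.atleast_2d(px).astype(float)
    v=np.c_[(px[:,0]-cx)/f,(px[:,1]-cy)/f,np.ones(len(px))]@R.T
    return e,v/np.linalg.norm(v,axis=1)[:,None]
def onplane(d,px,z):
    e,v=rays(d,px); return e+v*((z-e[2])/v[:,2])[:,None]
def tri(obs):  # [(d,px),...] -> least-squares point, rms
    A=np.zeros((3,3));b=np.zeros(3);L=[]
    for d,p in obs:
        e,v=rays(d,p);P=np.eye(3)-np.outer(v[0],v[0]);A+=P;b+=P@e;L.append((P,e))
    x=np.linalg.solve(A,b); return x,np.sqrt(np.mean([np.sum((P@(x-e))**2) for P,e in L]))
def proj(d,X):
    f,cx,cy,e,R=cam(d); q=(np.atleast_2d(X)-e)@R; return np.c_[f*q[:,0]/q[:,2]+cx,f*q[:,1]/q[:,2]+cy]
def shot(n,name=None):
    d=camrig.get_image(n)
    if name: cv2.imwrite(f"pics/{name}.png",d["img"])
    return d
E
python3 - <<'E'
from h import *
d=shot("side")
for n,z,p in [("fresh",20,[(291,387),(332,397),(319,438),(370,407),(277,428)]),("old",36,[(319,269),(334,303),(288,312)]),("platecorn",24,[(314,264),(375,289),(260,325),(326,356)]),("mat",2,[(279,373),(399,401),(248,454)]),("tray",20,[(336,210),(410,226),(404,254),(322,240)]),("lamp",70,[(395,165)]),("bystand",0,[(222,335),(254,270),(275,214),(323,226)])]:
    print(n,onplane(d,p,z)[:,:2].round().tolist())
E
```

```text
fresh [[571.0, 286.0], [497.0, 282.0], [495.0, 360.0], [431.0, 280.0], [565.0, 366.0]]
old [[611.0, 13.0], [554.0, 92.0], [631.0, 142.0]]
platecorn [[629.0, -9.0], [489.0, 20.0], [674.0, 180.0], [532.0, 207.0]]
mat [[606.0, 255.0], [388.0, 242.0], [597.0, 414.0]]
tray [[639.0, -200.0], [462.0, -199.0], [455.0, -104.0], [638.0, -90.0]]
lamp [[537.0, -353.0]]
bystand [[743.0, 208.0], [754.0, 27.0], [780.0, -162.0], [658.0, -157.0]]
```

Run:
```python
from h import *
import pickle
Y=np.pi-0.2; D={}
for n,p in [("mat1",(480,300,240)),("mat2",(530,340,240)),("plate1",(560,125,240)),("plate2",(590,75,240)),("tray1",(540,-150,240)),("lamp1",(505,-310,310)),("lamp2",(505,-370,310))]:
    for y in (Y,Y-2*np.pi):
        try: robot.move_ptp(p,[np.pi,0,y]); break
        except robot.MotionError as e: print(n,e)
    robot.sleep(.3); D[n]=shot("wrist",n); print(n,robot.current_t(),robot.current_qpos().round(2) if hasattr(robot.current_qpos(),'round') else robot.current_qpos())
pickle.dump(D,open("D.pkl","wb"))
def m(a,b,o): cv2.imwrite(o,cv2.resize(np.vstack([D[a]["img"],D[b]["img"]]),None,fx=.62,fy=.62))
m("mat1","plate1","pics/m1.png"); m("tray1","lamp1","pics/m2.png")
```

```text
mat1 1.8583 [ 0.36  0.27  1.46  0.    1.41 -1.01]
mat2 2.575 [ 0.39  0.39  1.3  -0.    1.46 -0.98]
plate1 3.8 [ 0.03  0.29  1.44  0.    1.41 -1.35]
plate2 4.4917 [-0.06  0.33  1.39  0.    1.43 -1.43]
tray1 5.7583 [-0.47  0.26  1.47  0.    1.4  -1.84]
lamp1 6.85 [-0.74  0.3   1.27  0.    1.58 -2.11]
lamp2 7.55 [-0.81  0.36  1.18  0.    1.61 -2.18]
```

View pics/m1.png

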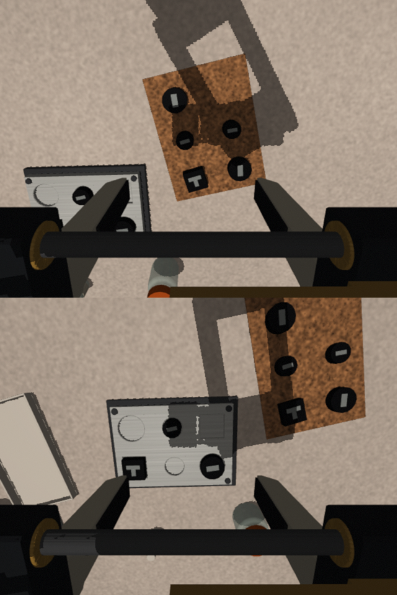

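View pics/m2.png

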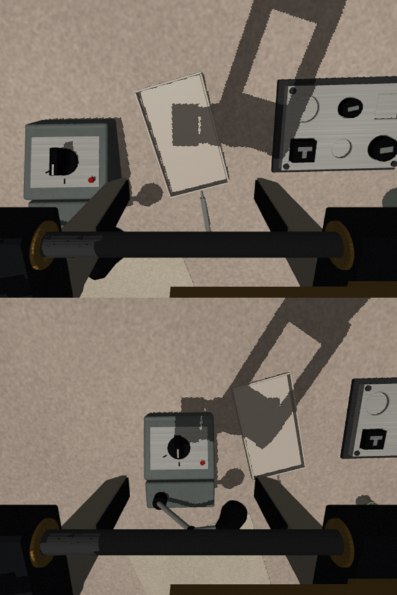

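The mat and plate views show five fresh mounts: two large, two small and one square. In the plate the empty nests are a large at (131,428), a small at (175,466) and a square at (210,430). Old mounts sit at (172,428), (134,467) and (212,466). The second picture shows the tray and the knob, with its pointer away from the robot and the lamp head on the +x/+y side.

```bash
cat >> h.py <<'E'
def blobs(d,T=30,rows=330):
    m=(d["img"].max(axis=2)<T).astype(np.uint8); m[rows:]=0
    m=cv2.morphologyEx(m,cv2.MORPH_OPEN,np.ones((5,5)))
    out=[]
    for c in cv2.findContours(m,cv2.RETR_EXTERNAL,cv2.CHAIN_APPROX_NONE)[0]:
        c=cv2.convexHull(c); a=cv2.contourArea(c); M=cv2.moments(c)
        if 400<a<5000: out.append((M["m10"]/M["m00"],M["m01"]/M["m00"],a,c))
    return out
E
python3 - <<'E'
from h import *
import pickle
D=pickle.load(open("D.pkl","rb"))
def match(n1,n2,z):
    B=blobs(D[n2])
    for u,v,a,c in blobs(D[n1]):
        P=onplane(D[n1],(u,v),z)[0]
        for u2,v2,a2,c2 in B:
            Q=onplane(D[n2],(u2,v2),z)[0]
            if np.hypot(*(P-Q)[:2])<12:
                X,r=tri([(D[n1],(u,v)),(D[n2],(u2,v2))])
                W=onplane(D[n1],c[:,0],z)[:,:2]; R=cv2.minAreaRect(W.astype(np.float32))
                print(n1,(round(u),round(v)),a,a2,X.round(1),round(r,2),"P",P[:2].round(1),"Q",Q[:2].round(1),"fill",round(cv2.contourArea(W.astype(np.float32))/(R[1][0]*R[1][1]),2),np.round(R[1],1),round(R[2],1))
match("mat1","mat2",11); match("plate1","plate2",30)
for n in("mat1","plate1"):
    print(n,[(round(b[0]),round(b[1]),b[2]) for b in blobs(D[n])], [int(D[n]["img"].max(axis=2)[r,c]) for r,c in ((160,278),(210,300),(226,320))])
E
```

```text
mat1 (133, 315) 640.0 746.5 [554.7  95.3  24.4] 0.2 P [559.9  87.7] Q [558.5  85.9] fill 0.82 [27.6 37.9] 33.1
mat1 (316, 286) 976.5 1234.0 [569.6 290.1   4.9] 1.47 P [566.  291.6] Q [568.8 290. ] fill 0.81 [41.1 36.5] 5.9
mat1 (386, 272) 1123.5 1171.0 [564.9 367.7   9.3] 0.04 P [564.2 367.5] Q [564.4 367.6] fill 0.81 [40. 42.] 78.7
mat1 (298, 226) 662.5 672.5 [497.4 285.7   7.1] 0.1 P [496.6 285.9] Q [496.9 286.4] fill 0.84 [27.9 30.7] 78.7
mat1 (373, 208) 723.5 718.0 [494.2 365.    8.2] 0.13 P [493.5 364.7] Q [494.  364.8] fill 0.79 [30.8 31. ] 78.7
mat1 (282, 161) 1267.0 1446.0 [429.8 284.   12.5] 0.03 P [429.9 283.8] Q [429.7 283.7] fill 0.81 [38.2 39. ] 33.2
plate1 (342, 272) 1181.5 1302.5 [629.9 147.1  26.2] 0.11 P [628.5 147.1] Q [628.6 146.5] fill 0.82 [38.7 41.1] 78.8
plate1 (278, 210) 729.5 744.5 [554.2  96.4  24.1] 0.06 P [553.1  97.1] Q [553.6  96.3] fill 0.81 [28.1 30.6] 78.0
plate1 (470, 184) 1561.0 1688.5 [568.4 288.8  11.8] 0.04 P [564.5 282. ] Q [565.8 279.6] fill 0.95 [38.3 38.6] 6.1
plate1 (550, 164) 1540.5 1775.5 [564.3 367.1  10.6] 0.06 P [560.4 356. ] Q [561.8 353.5] fill 0.82 [44.9 35.9] 78.7
plate1 (460, 110) 923.5 1057.5 [496.7 285.   11.6] 0.02 P [496.1 278.3] Q [497.5 276. ] fill 0.81 [32.1 27.3] 78.7
plate1 (545, 89) 1036.0 1241.5 [493.3 364.   11. ] 0.02 P [492.9 353.3] Q [494.3 350.9] fill 0.82 [34.2 27.1] 87.6
mat1 [(133, 315, 640.0), (421, 315, 589.0), (198, 315, 595.5), (316, 286, 976.5), (386, 272, 1123.5), (298, 226, 662.5), (373, 208, 723.5), (282, 161, 1267.0)] [132, 44, 59]
plate1 [(421, 315, 602.0), (209, 291, 2626.5), (342, 272, 1181.5), (278, 210, 729.5), (378, 202, 548.0), (470, 184, 1561.0), (550, 164, 1540.5), (460, 110, 923.5), (545, 89, 1036.0), (451, 33, 1884.5)] [176, 72, 73]
```

```bash
cat >> h.py <<'E'
PI=np.pi
def go(p,yaw,lin=False,**k):
    o=[PI,0,(yaw+PI)%(2*PI)-PI]
    return robot.move_linear(p,o,**k) if lin else robot.move_ptp(p,o)
def look(x,y,yaw,z=150,name=None):
    go((x,y,z),yaw); robot.sleep(.3); return shot("wrist",name)
def find(d,xy,zmid,tol=20,T=30):
    best=None
    for u,v,a,c in blobs(d,T):
        P=onplane(d,(u,v),zmid)[0]; r=np.hypot(*(P[:2]-xy))
        if r<tol and (best is None or r<best[1]):
            W=onplane(d,c[:,0],zmid)[:,:2].astype(np.float32); best=(P[:2],r,cv2.minAreaRect(W))
    return best
def op(mm): robot.move_gripper(mm/93)
E
python3 - <<'E'
from h import *
import pickle
D=pickle.load(open("D.pkl","rb"))
def quad(n,lo,seed,z):
    d=D[n]; im=d["img"]; g=im.min(axis=2).astype(int); s=im.max(axis=2).astype(int)-g
    m=((g>lo)&(s<14)).astype(np.uint8); m[330:]=0
    k,l,st,_=cv2.connectedComponentsWithStats(cv2.morphologyEx(m,cv2.MORPH_CLOSE,np.ones((7,7))))
    c=np.argwhere(l==l[seed[1],seed[0]])[:,::-1].astype(np.float32)
    W=onplane(d,c,z)[:,:2].astype(np.float32); R=cv2.minAreaRect(W); print(n,len(c),np.round(R[0],1),np.round(R[1],1),round(R[2],1),cv2.boxPoints(R).round().tolist())
quad("plate1",60,(240,240),24);quad("plate2",60,(330,240),24)
for n,px in [("plate1",[(113,405),(236,400),(234,483),(115,486)]),("tray1",[(137,92),(203,74),(229,180),(171,195)])]:
    p=np.array(px,float)-([0,297.6] if n=="plate1" else [0,0]); P=onplane(D[n],p/.62,22)[:,:2]; print(n,P.round(1).tolist(),P.mean(0).round(1))
old={"small":(553.5,96.5),"large":(629,147),"square":(612,15)}
d=look(553.5,96.5,1.37,name="old_small"); f=find(d,np.array(old["small"]),30); print(f)
e=cv2.resize(d["img"],None,fx=.8,fy=.8); cv2.imwrite("pics/old_small.png",e)
E
```

```text
plate1 21802 [585.2  89.6] [196.1 142.1] 80.3 [[499.0, 5.0], [639.0, -19.0], [672.0, 174.0], [532.0, 198.0]]
plate2 23934 [588.1  90.9] [203.7 139.8] 80.3 [[502.0, 2.0], [640.0, -21.0], [674.0, 180.0], [536.0, 203.0]]
plate1 [[501.8, 13.9], [531.5, 202.2], [668.9, 178.7], [634.8, -21.9]] [584.3  93.2]
tray1 [[467.1, -218.7], [461.0, -115.2], [638.0, -103.2], [646.2, -205.7]] [ 553.1 -160.7]
(array([554.22128713,  97.382516  ]), np.float64(1.1397761220515028), ((554.2855224609375, 97.15571594238281), (31.086442947387695, 27.865375518798828), 78.55927276611328))
```

View pics/old_small.png

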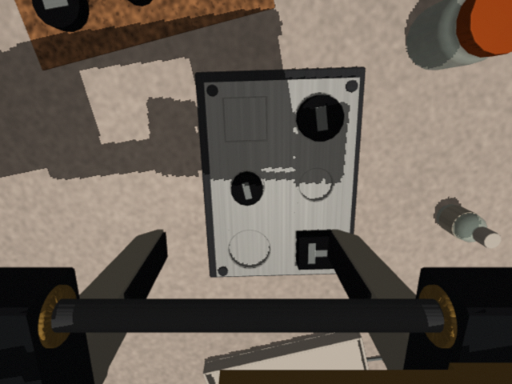

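The view shows all six nests. Empty ones are the square at (245,119), the small at (315,182) and the large at (249,248). The old ones are at (320,117), (247,188) and (315,250).

```bash
cat >> h.py <<'E'
YP=1.40; YT=3.21; TC=np.array([553.1,-160.7]); TA=0.07
def tray_pt(tx,ty=0): c,s=np.cos(TA),np.sin(TA); return TC+[c*tx-s*ty,s*tx+c*ty]
def pick(xy,yaw,z,w,clear=11,zup=130):
    op(w+clear); go((*xy,z+60),yaw); hit=go((*xy,z),yaw,True,speed=80,f_stop=12)
    if hit: print("hit descending",robot.current_tcp_pos())
    robot.move_gripper(0); g=robot.current_gripper_width()*93; t=robot.current_tcp_pos()
    go((*xy,zup),yaw,True,speed=150); print("picked w",round(g,1),"->",round(robot.current_gripper_width()*93,1),"F",robot.current_finger_force(),"at",np.round(t,1)); return t
def tip(w): op(w)
E
python3 - <<'E'
from h import *
s,sd=shot("scene"),shot("side")
print("lamp head",tri([(s,(205,252)),(sd,(346,143))]))
for n,xy,w,tx in [("small",(554,97.3),30,34),("large",(629,147),40,-62),("square",(612,15),36,-12)]:
    d=look(*xy,YP); f=find(d,np.array(xy),30); print(n,f, robot.current_t())
    if f is None: break
    pick(f[0],YP,26.5,w)
    p=tray_pt(tx); go((*p,90),YT)
    print("over tray w",round(robot.current_gripper_width()*93,1))
    print(go((*p,10.5),YT,True,speed=60,f_stop=6),np.round(robot.current_tcp_pos(),1))
    op(w+8); go((*p,90),YT,True)
d=look(*(TC-[0,0]),YT,200,"trayafter"); print(robot.current_t())
E
```

```text
lamp head (array([ 645.27946847, -276.85304614,  154.16271794]), np.float64(4.015134280186315))
small (array([554.18196379,  97.46154884]), np.float64(0.24332868250365092), ((554.3622436523438, 97.18644714355469), (31.92870330810547, 27.88078498840332), 80.29875183105469)) 10.625
picked w 29.3 -> 29.1 F 29.99995619058609 at [554.6  97.5  27.1]
over tray w 28.8
True [ 586.7 -158.2   12.1]
large (array([630.41542857, 147.98828247]), np.float64(1.7263082815085553), ((630.4088134765625, 147.82196044921875), (41.15472412109375, 38.35498809814453), 80.29154968261719)) 20.6417
picked w 39.3 -> 39.0 F 29.999817609786987 at [630.5 148.1  27.1]
over tray w 39.0
True [ 491.  -164.8   11.9]
square (array([608.54749373,  21.1760422 ]), np.float64(7.075542160901954), ((608.4722290039062, 20.7121639251709), (37.76614761352539, 35.69356155395508), 80.29741668701172)) 30.2
picked w 35.6 -> 35.5 F 29.999903440475464 at [608.6  21.2  27.1]
over tray w 35.5
True [ 540.8 -161.4   12. ]
37.9167
```

Run:
```python
from h import *
T={"small":(586.7,-158.2,30),"large":(491,-164.8,40),"square":(540.8,-161.4,36)}
for k,(x,y,w) in T.items():
    for yaw in (YT,YP+.14+.1):
        d=look(x,y,yaw,138,"tr_%s_%d"%(k,yaw)); f=find(d,np.array([x,y]),12)
        if f is None: print(k,yaw,"none");continue
        e=f[0]-[x,y]; c,s=np.cos(yaw),np.sin(yaw)
        print(k,yaw,"err tool x",round(e@[c,s],2),"tool y",round(e@[s,-c],2),np.round(f[2][1],1),round(f[2][2],1))
for n,xy in [("L0",(509+12,35)),("L1",(630.4,148)),("S0",(554.2,97.4)),("S1",(619,87)),("Q0",(567,160)),("Q1",(608.5,21.2))]:
    d=look(*xy,YP,150); np.save("nest_%s.npy"%n,d,allow_pickle=True)
    c=d["img"][120:340,200:420]; globals()[n]=c
A=np.hstack([L0,L1,S0]);B=np.hstack([S1,Q0,Q1]); cv2.imwrite("pics/nests.png",cv2.resize(np.vstack([A,B]),None,fx=1.2,fy=1.2)); print(robot.current_t())
a=cv2.imread("pics/tr_square_3.png"); cv2.imwrite("pics/trs.png",cv2.resize(a,None,fx=.7,fy=.7))
```

```text
small 3.21 err tool x -2.37 tool y 0.45 [31.1 27.8] 4.0
small 1.6400000000000001 err tool x 0.61 tool y 2.54 [27.6 30.9] 4.1
large 3.21 err tool x -2.22 tool y 0.37 [42.  38.5] 4.0
large 1.6400000000000001 err tool x 0.47 tool y 2.6 [37.6 41.2] 4.1
square 3.21 err tool x -2.2 tool y 0.45 [38.1 35.4] 4.0
square 1.6400000000000001 err tool x 0.52 tool y 2.61 [35.6 38. ] 4.1
52.925
```

View pics/nests.png

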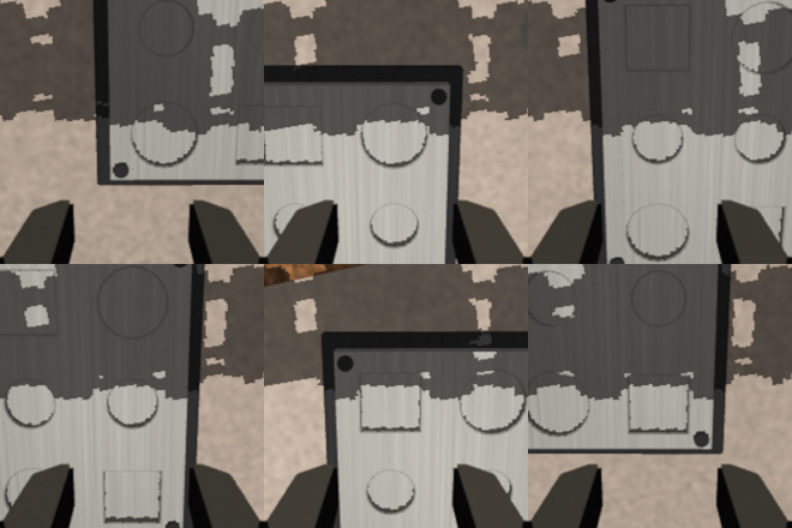

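View pics/trs.png

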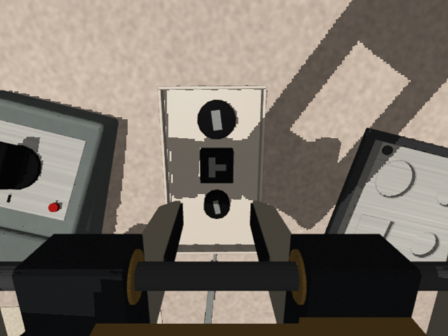

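The nest crops show all six nests empty, each cut by the gripper's shadow edge. The next nests along lie wholly in shadow and show clean outlines. The tray view shows all three old mounts lying flat at (217,119), (217,165) and (217,204).

```bash
cat > nests.py <<'E'
from h import *
from scipy.optimize import least_squares
PX=np.array([np.cos(.17),-np.sin(.17)]); PY=np.array([np.sin(.17),np.cos(.17)])
def looknest(xy,yaw=YP,z=150,sh=-65):
    c,s=np.cos(yaw),np.sin(yaw); return look(xy[0]+sh*c,xy[1]+sh*s,yaw,z)
def linepts(d,xy,z=24,win=34):
    g=cv2.cvtColor(d["img"],cv2.COLOR_BGR2GRAY); bh=cv2.morphologyEx(g,cv2.MORPH_BLACKHAT,np.ones((9,9)))
    p=np.argwhere(bh>12)[:,::-1]; p=p[p[:,1]<330]; W=onplane(d,p,z)[:,:2]; k=np.abs(W-xy).max(1)<win
    return W[k]
def fitc(W,xy,r,band=5):
    q=np.array([*xy,r],float)
    for b in (band,2.5,1.5):
        k=np.abs(np.hypot(*(W-q[:2]).T)-r)<b
        q=least_squares(lambda q:np.hypot(*(W[k]-q[:2]).T)-q[2],q,loss="soft_l1",f_scale=.4).x
    return q,k.sum()
def fits(W,xy,h=19,band=4):
    L=(W-xy)@np.c_[PX,PY]; ctr=np.zeros(2)
    for b in (band,2,1.2):
        e={}
        for ax in (0,1):
            for sg in (-1,1):
                k=(np.abs(L[:,ax]-ctr[ax]-sg*h)<b)&(np.abs(L[:,1-ax]-ctr[1-ax])<h-4)
                c=np.polyfit(L[k,1-ax]-ctr[1-ax],L[k,ax],1); e[ax,sg]=(c[1],c[0],k.sum())
        ctr=np.array([(e[0,-1][0]+e[0,1][0])/2,(e[1,-1][0]+e[1,1][0])/2])
    return xy+ctr@np.array([PX,PY]),e
E
python3 - <<'E'
from nests import *
import pickle
# calibration with the tray mounts at this geometry
for (x,y) in ((491,-164.8),(540.8,-161.4)):
  for yaw in (YT,1.64):
    d=looknest((x,y),yaw,138); f=find(d,np.array([x,y]),12)
    if f is None: print("none"); continue
    e=f[0]-[x,y]; c,s=np.cos(yaw),np.sin(yaw); print(yaw,"tool x",round(e@[c,s],2),"y",round(e@[s,-c],2))
D={}
N=dict(L1=(630.4,148),Q0=(566.3,159),S0=(554.2,97.4),S1=(618.3,86.4),Q1=(608.5,21.2),L0=(544.4,32.2))
for n,xy in N.items():
    xy=np.array(xy); d=D[n]=looknest(xy); W=linepts(d,xy)
    try:
        if n[0]=="Q": print(n,len(W),*fits(W,xy))
        else: print(n,len(W),*fitc(W,xy,21 if n[0]=="L" else 16))
    except Exception as ex: print(n,len(W),ex)
pickle.dump(D,open("N.pkl","wb")); print(robot.current_t())
I=[D[n]["img"][20:240,200:420] for n in ("L1","S1","Q0")]; cv2.imwrite("pics/n2.png",cv2.resize(np.hstack(I),None,fx=1.2,fy=1.2))
E
```

```text
3.21 tool x -2.39 y 0.53
1.64 tool x 0.23 y 2.4
3.21 tool x -2.53 y 0.44
1.64 tool x 0.29 y 2.37
L1 151 [630.13679729 147.7290152   20.82606556] 106
Q0 157 [565.12282991 158.92349252] {(0, -1): (np.float64(-20.427356945085663), np.float64(0.005722247713448013), np.int64(18)), (0, 1): (np.float64(18.13284256817298), np.float64(-0.017040537747871544), np.int64(21)), (1, -1): (np.float64(-19.147569769216812), np.float64(0.0004367399563622565), np.int64(22)), (1, 1): (np.float64(18.598447750864434), np.float64(0.00609909544433256), np.int64(8))}
S0 28 [554.37969409  96.80705171  16.06624904] 28
S1 44 [619.35050315  85.69931888  16.02877802] 44
Q1 495 [608.33932876  20.64014631] {(0, -1): (np.float64(-19.294880666927906), np.float64(0.0010270921311273966), np.int64(36)), (0, 1): (np.float64(19.16760513397156), np.float64(-0.02092630855305417), np.int64(14)), (1, -1): (np.float64(-19.489597121848234), np.float64(0.0022009047616012743), np.int64(22)), (1, 1): (np.float64(18.33166510604002), np.float64(0.0021984380572750645), np.int64(26))}
L0 292 [543.21865131  31.87370642  20.80009087] 92
65.1
```

View pics/n2.png

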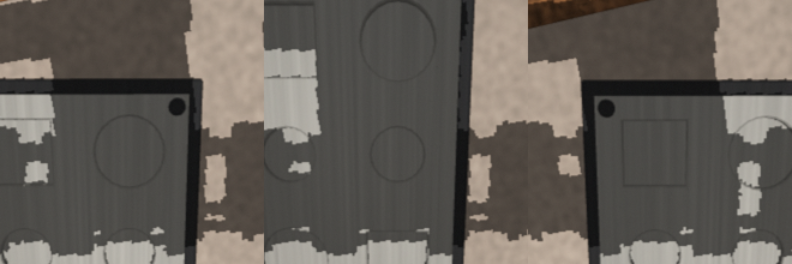

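All three nests show clean full outlines in shadow at (128,151), (397,154) and (655,153). The six fits agree on a 66 x 63/66 mm grid at -0.17 rad. Next come the large and small mounts.

```bash
sed -i 's/np.ones((5,5)))$/np.ones((3,3)))/' h.py
cat > place.py <<'E'
from nests import *
B=np.array([.52,.17])
NEST={k:np.array(v)-B for k,v in dict(L1=(630.14,147.73),Q0=(565.12,158.92),S0=(554.38,96.81),S1=(619.35,85.70),Q1=(608.34,20.64),L0=(543.22,31.87)).items()}
def tb(yaw,bx,by): c,s=np.cos(yaw),np.sin(yaw); return np.array([bx*c+by*s,bx*s-by*c])
def fresh(xy,yaw=YP,w=40):
    xy=np.array(xy,float)
    for i in range(2):
        d=look(*xy,yaw,137); f=find(d,xy,11,tol=45 if i==0 else 15)
        if f is None: print("not found"); cv2.imwrite("pics/nf.png",d["img"]); return None
        xy=f[0]-tb(yaw,.53,.42); print("fresh",xy.round(1),np.round(f[2][1],1),round(f[2][2],1))
        if f[1]<4: break
    return xy,f
def exact(xy,z,yaw):
    go((*xy,z),yaw); robot.sleep(.2); e=np.array(xy)-robot.current_tcp_pos()[:2]; t=np.array(xy)+e
    go((*t,z),yaw,True,speed=20); return t
def place(n,w,yaw=YP,zs=26.5):
    t=exact(NEST[n],45,yaw); print("held w",round(robot.current_gripper_width()*93,1))
    for o in [(0,0)]+[(r*np.cos(a),r*np.sin(a)) for r in (.7,1.3) for a in np.arange(8)*PI/4]:
        p=t+o; z0=robot.current_tcp_pos()[2]
        if o!=(0,0): go((*p,z0+1.0),yaw,True,speed=20)
        hit=go((*p,zs-1.5),yaw,True,speed=25,f_stop=6); z=robot.current_tcp_pos()[2]
        print("try",np.round(o,1),hit,round(z,2))
        if z<zs+2: break
    else: return False
    op(w+8); c=robot.current_tcp_pos(); go((c[0],c[1],110),yaw,True); return True
E
python3 - <<'E'
from place import *
import pickle
D=pickle.load(open("N.pkl","rb"))
for k in("L1","Q0","S1"):
    W=linepts(D[k],np.array([630.1,147.7])); print("L1 from",k,fitc(W,np.array([630.1,147.7]),21))
for n,xy,w in [("L0",(430,283.8),40),("S0",(497,286),30)]:
    r=fresh(xy)
    if r is None: break
    pick(r[0],YP,10.5,w); print(n,place(n,w),robot.current_t())
    d=look(*NEST[n],YP,150,"seat_"+n)
E
```

```text
L1 from L1 (array([630.13679728, 147.72901518,  20.82606557]), np.int64(106))
L1 from Q0 (array([628.97446871, 147.96196823,  20.81108907]), np.int64(319))
L1 from S1 (array([629.78491756, 146.71662875,  20.85946194]), np.int64(289))
fresh [429.4 283.6] [41.9 38.2] 75.0
picked w 38.9 -> 39.2 F 29.99988466501236 at [429.8 283.8  11. ]
held w 39.0
try [0 0] True 26.88
L0 True 73.0667
fresh [496.8 285.7] [31.7 27.6] 80.9
picked w 28.9 -> 28.9 F 29.999948143959045 at [497.2 285.9  11.1]
held w 28.7
try [0 0] True 31.45
try [0.7 0. ] True 26.14
S0 True 81.6
```

Run:
```python
from place import *
for n,xy,w in [("S1",(494,365),30),("L1",(564.4,367.6),40)]:
    r=fresh(xy)
    if r is None: break
    pick(r[0],YP,10.5,w); ok=place(n,w); print(n,ok,robot.current_t())
    if not ok: break
else:
    a=np.radians(5); r=fresh((568,289),a+PI/2)
    print(robot.current_t())
    a_=r[1][2][2]; a_=(a_+45)%90-45; print("sq angle",a_)
    d=look(*NEST["S0"],YP,230,"plate3"); d=look(*r[0],a+PI/2,137,"sq")
    I=np.hstack([cv2.imread("pics/plate3.png"),cv2.imread("pics/sq.png")]); cv2.imwrite("pics/p3.png",cv2.resize(I,None,fx=.62,fy=.62))
```

```text
fresh [493.6 364.7] [31.7 27.6] 80.2
picked w 28.7 -> 29.0 F 29.99995619058609 at [494.  364.9  11.1]
held w 28.8
try [0 0] True 31.57
try [0.7 0. ] True 26.31
S1 True 90.45
fresh [564.7 367.1] [42.  38.4] 80.2
picked w 39.2 -> 39.2 F 29.999854266643524 at [565.1 367.3  11.2]
held w 39.0
try [0 0] True 31.74
try [0.7 0. ] True 31.42
try [0.5 0.5] True 30.33
try [0.  0.7] True 26.43
L1 True 99.5167
fresh [568.7 289.5] [35.7 39. ] 5.9
100.5417
sq angle 5.9066901206970215
```

View pics/p3.png

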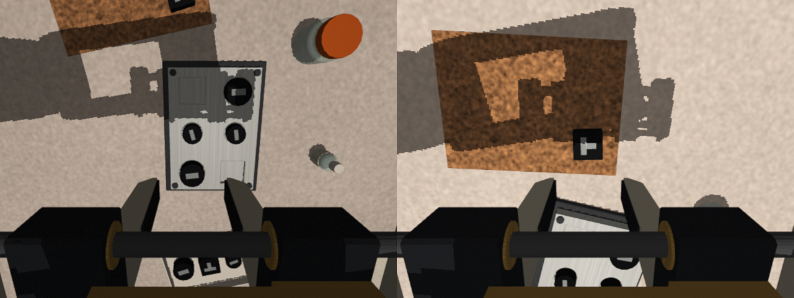

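The left view shows all four round mounts seated in the plate, at (192,133), (236,133), (192,173) and (238,91). The square is alone on the mat at (588,144), and the jar and bottle are undisturbed.

Run:
```python
from place import *
a=np.radians(5.9); r=fresh((568.7,289.5),a+PI/2)
pick(r[0],a+PI/2,10.5,36)
NEST["Q0"]=NEST["Q0"]+[.4,.3]
print(place("Q0",36),robot.current_t())
d=look(*NEST["S0"],YP,230,"plate4")
for n,z in [("L0",30),("L1",30),("S0",30),("S1",30),("Q0",30)]:
    f=find(d,NEST[n],z); print(n,None if f is None else ((f[0]-NEST[n]).round(1),np.round(f[2][1],1),round(f[2][2],1)))
I=np.hstack([cv2.imread("pics/plate4.png")[60:320,230:450]]); cv2.imwrite("pics/p4.png",cv2.resize(I,None,fx=2,fy=2))
# lamp knob: views from two places
import pickle
D=pickle.load(open("D.pkl","rb")); c=[D[k]["img"][150:290,180:400] for k in("lamp1","lamp2")]
cv2.imwrite("pics/lamp.png",cv2.resize(np.vstack(c),None,fx=2,fy=2)); print(robot.current_t())
```

```text
fresh [568.8 289.6] [35.8 38. ] 6.0
picked w 35.5 -> 35.9 F 29.99973177909851 at [569.3 289.7  11.2]
held w 35.6
try [0 0] True 31.27
try [0.7 0. ] True 26.84
True 109.7167
L0 (array([0.8, 0.3]), array([43.5, 37.7]), 80.4)
L1 (array([ 0.7, -0.7]), array([38.4, 40.4]), 80.4)
S0 (array([ 0.7, -0.1]), array([29.8, 27.4]), 80.4)
S1 (array([ 0.6, -0. ]), array([30.2, 29.2]), 82.7)
Q0 (array([ 0.9, -1.6]), array([34.9, 35.3]), 80.4)
110.6667
```

View pics/p4.png

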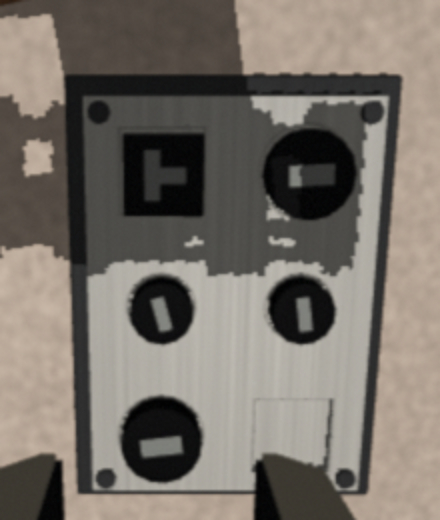

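View pics/lamp.png

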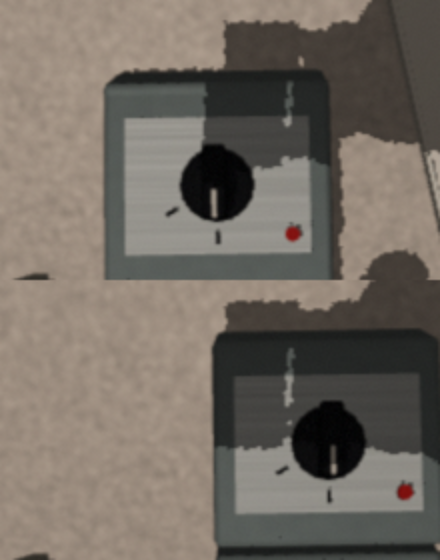

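All five fresh mounts look seated: square at (163,175), large at (310,173) and (161,438), small at (161,309) and (301,309). In the lamp crops the pointer runs (214,190)-(214,217) in the first and (333,446)-(333,473) in the second. The on tick is clockwise, towards -y.

```bash
cat > knob.py <<'E'
from place import *
def pointer(d,T=30):
    g=d["img"]; dark=(g.max(axis=2)<45).astype(np.uint8); dark[330:]=0
    best=None
    for c in cv2.findContours(cv2.morphologyEx(dark,cv2.MORPH_CLOSE,np.ones((3,3))),cv2.RETR_EXTERNAL,cv2.CHAIN_APPROX_NONE)[0]:
        h=cv2.convexHull(c); a=cv2.contourArea(h)
        if not 900<a<9000: continue
        m=np.zeros(dark.shape,np.uint8); cv2.fillConvexPoly(m,h,1); m=cv2.erode(m,np.ones((5,5)))
        gi=g.min(axis=2); b=((gi>60)&(m>0)).astype(np.uint8)
        k,l,s,ct=cv2.connectedComponentsWithStats(b)
        for i in range(1,k):
            P=np.argwhere(l==i)[:,::-1].astype(np.float32); R=cv2.minAreaRect(P); w=sorted(np.array(R[1])+1)
            if 12<w[1]<45 and w[0]<9 and w[1]>2.5*w[0]:
                v=cv2.fitLine(P,cv2.DIST_L2,0,.01,.01).ravel(); t=(P-v[2:])@v[:2]
                if v[1]<0: v[:2]*=-1; t=-t
                M=cv2.moments(h); yield v[2:]+v[:2]*(t.min()-.5),v[2:]+v[:2]*(t.max()+.5),w,(round(M["m10"]/M["m00"]),round(M["m01"]/M["m00"])),a
E
python3 - <<'E'
from knob import *
import pickle
D=pickle.load(open("D.pkl","rb"))
a,b=D["lamp1"],D["lamp2"]
k=tri([(a,(287,245)),(b,(346.5,233))]); k2=tri([(a,(287,258.5)),(b,(346.5,246.5))]); print(k,k2)
x,y=k[0][:2]; V={}
for i,(dx,dy) in enumerate([(0,45),(0,-45),(-45,0)]):
    d=look(x+dx,y+dy,PI-.17,215,"k%d"%i); V[i]=d
    for r in pointer(d): print(i,r)
pickle.dump(V,open("K.pkl","wb")); print(robot.current_t())
E
```

```text
(array([ 536.10486823, -336.66398893,   95.82725597]), np.float64(0.17076263887706644)) (array([ 548.77446538, -339.18651484,   99.72059195]), np.float64(0.21571900466523902))
0 (array([248.03847, 244.5    ], dtype=float32), array([248.03847, 262.5    ], dtype=float32), [np.float64(3.0), np.float64(18.0)], (253, 240), 1815.0)
1 (array([366. , 224.5], dtype=float32), array([366. , 242.5], dtype=float32), [np.float64(3.0), np.float64(18.0)], (361, 222), 1933.5)
2 (array([318.4068 , 288.48843], dtype=float32), array([318.54645, 305.51193], dtype=float32), [np.float64(4.0), np.float64(17.0)], (318, 283), 1655.5)
114.45
```

Run:
```python
from knob import *
import pickle
V=pickle.load(open("K.pkl","rb")); R=[next(pointer(V[i])) for i in range(3)]
for sub in ((0,1,2),(0,1),(1,2),(0,2)):
    s=tri([(V[i],R[i][0]) for i in sub]); e=tri([(V[i],R[i][1]) for i in sub]); v=e[0]-s[0]
    print(sub,s[0].round(1),round(s[1],2),e[0].round(1),round(e[1],2),"len",round(np.linalg.norm(v),1),"yaw",round(np.degrees(np.arctan2(v[1],v[0])),1),"slope",round(np.degrees(np.arctan2(v[2],np.hypot(*v[:2]))),1))
# panel: light grey quad in view -> yaw
for i in range(3):
    g=V[i]["img"]; mn=g.min(axis=2).astype(int); m=((mn>58)&(g.max(axis=2)-mn<12)).astype(np.uint8); m[330:]=0
    u,v=np.round(R[i][1]).astype(int)
    k,l,st,ct=cv2.connectedComponentsWithStats(cv2.morphologyEx(m,cv2.MORPH_OPEN,np.ones((3,3))))
    j=[q for q in range(1,k) if st[q][0]<u<st[q][0]+st[q][2] and st[q][1]<v<st[q][1]+st[q][3] and st[q][4]>1500]
    for q in j: print(i,st[q], cv2.minAreaRect(np.argwhere(l==q)[:,::-1].astype(np.float32)))
cv2.imwrite("pics/kk.png",cv2.resize(V[2]["img"][200:340,220:420],None,fx=4,fy=4))
```

```text
(0, 1, 2) [ 535.4 -336.9   95.4] 0.35 [ 548.1 -339.1   99.1] 0.47 len 13.4 yaw -9.4 slope 15.8
(0, 1) [ 535.3 -337.    96.4] 0.17 [ 547.9 -339.2  100.3] 0.26 len 13.4 yaw -9.6 slope 17.1
(1, 2) [ 535.9 -336.8   93.5] 0.02 [ 548.8 -338.8   96.6] 0.02 len 13.5 yaw -9.1 slope 13.3
(0, 2) [ 535.4 -337.    95.3] 0.42 [ 548.2 -339.1   98.8] 0.58 len 13.4 yaw -9.4 slope 15.2
0 [  180   174   148   135 14248] ((254.0362548828125, 241.12942504882812), (147.31407165527344, 133.08909606933594), 0.6160598993301392)
1 [  285   156   138   136 12875] ((353.9703674316406, 223.31546020507812), (136.9923858642578, 134.47674560546875), 0.6030911803245544)
2 [ 246  217  143  113 9177] ((317.0, 273.0), (141.99996948242188, 111.99998474121094), -0.0)
```

View pics/kk.png

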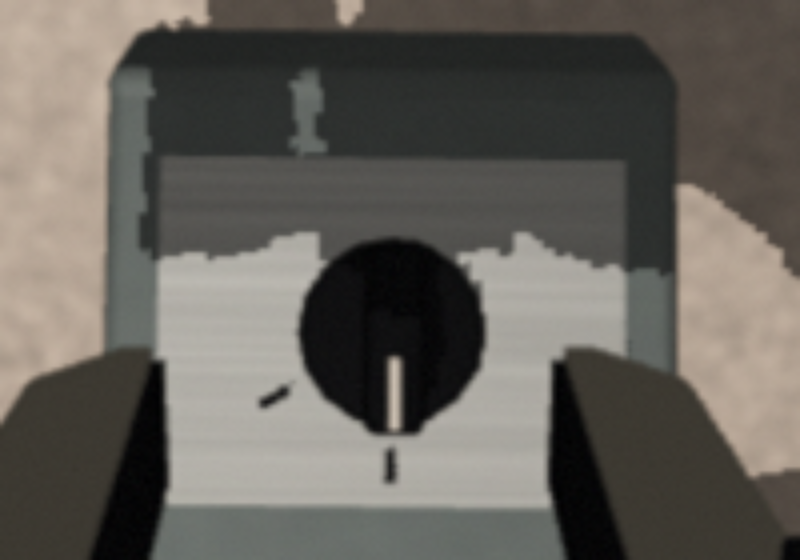

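The pointer's outer end is about 1 mm from the bar end, at (394,432) in the crop, and the bar lies along the lamp's x axis at about -9.5 degrees. I'll grip the knob along its tilted axis and turn it.

Run:
```python
from knob import *
psi=-.166; t=np.radians(20); n=np.array([-np.sin(t)*np.cos(psi),-np.sin(t)*np.sin(psi),np.cos(t)])
y=np.array([-np.sin(psi),np.cos(psi),0]); R=np.c_[np.cross(y,-n),y,-n]
top=np.array([531.9,-336.8,93.5])
ori=lambda th:(Ro.from_rotvec(-n*th)*Ro.from_matrix(R)).as_euler("xyz")
op(40); robot.move_ptp(top+n*70,ori(0)); f0=robot.current_contact_force()
p=top-n*18; print("hit",robot.move_linear(p,ori(0),speed=60,f_stop=8),np.round(robot.current_tcp_pos()-p,1))
p=robot.current_tcp_pos(); robot.move_gripper(0); print("w",robot.current_gripper_width()*93,np.round(robot.current_contact_force(),1))
for th in np.arange(.15,.95,.1):
    robot.move_ptp(p,ori(th)); print(round(th,2),np.round(robot.current_contact_force(),1),np.round(robot.current_ft_torque(),2),round(robot.current_gripper_width()*93,1))
robot.sleep(.2); op(40); robot.sleep(.2)
q=robot.current_tcp_pos(); robot.move_linear(q+n*80,speed=100); 
d=look(536-0,-336-0,PI-.17,230,"kend"); cv2.imwrite("pics/kend.png",cv2.resize(d["img"][100:340,160:480],None,fx=2,fy=2)); print(robot.current_t())
```

```text
hit False [ 0.1 -0.2  0.5]
w 11.786390487329163 [-1.3  0.2  1.1]
0.15 [-0.  -0.9 -2.5] [-0.21  0.26  0.06] 12.0
0.25 [-0.2 -1.6 -4.6] [-0.27  0.33 -0.  ] 11.7
0.35 [ 1.5 -1.3 -5.4] [-0.33  0.35 -0.01] 11.7
0.45 [ 1.1 -1.1 -6.5] [-0.37  0.38 -0.1 ] 11.9
0.55 [ 0.  -2.9 -6.7] [-0.47  0.44 -0.12] 11.6
0.65 [ 2.1 -3.9 -8.1] [-0.59  0.53 -0.25] 12.0
0.75 [ 1.6 -2.6 -8.9] [-0.62  0.57 -0.28] 11.9
0.85 [  1.7  -4.1 -10. ] [-0.66  0.6  -0.4 ] 11.8
122.4917
```

View pics/kend.png

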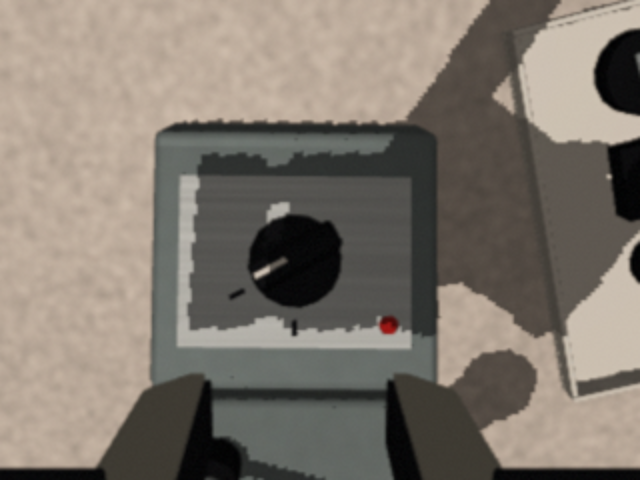

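The pointer at (270,268) now lines up with the on tick at (237,294), so the switch is on. I'll check the plate numerically before handing in.

Run:
```python
from place import *
d=look(*NEST["S0"],YP,230)
for n in ("L0","L1","S0","S1","Q0"):
    f=find(d,NEST[n],30); print(n,None if f is None else (f[0]-NEST[n]).round(1))
go((450,0,350),YP); robot.sleep(.5); print(robot.current_t(), workorder.hand_in())
```

```text
L0 [0.9 0.3]
L1 [ 0.8 -0.7]
S0 [ 0.6 -0.2]
S1 [ 0.6 -0.1]
Q0 [ 1.1 -1.2]
the job is handed in; nothing more can be done
126.075 None
```

The job is handed in at 126 s: three inspected mounts are in the tray, five fresh mounts are seated in matching nests, and the lamp switch is on; no verdict came back.

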